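Start a bead mill run and its timer

ROBOT

A 7-joint arm with a two-finger parallel gripper is mounted at the origin on the work surface. World frame = base frame: x ahead of the robot, y to its left, z up, the work surface at z = 0. Lengths are in mm, angles in rad, forces in N, time in s.
With the tool pointing down it reaches from about 400 to 875 mm from the base axis. Payload 4.4 kg.
Tool frame: the origin (TCP) lies on the centre line of the jaws, within the pads' length; the fingertips stand 14 mm ahead of it and the grasp point (between the pads) lies 5 mm behind it (tips_ahead is the distance from the TCP to the fingertips, in mm); z points along the fingers, y is the line along which they close (so a half turn about z gives the same grasp; the last joint's range is limited). The gripper opens to 85 mm and grips with 20 to 120 N. Pads are 22 mm wide; open, the fingers measure 114 mm over their backs; the gripper's body (76 mm by 85 mm) begins 54 mm behind the grasp point. The pads swing forward as they close: fully open they stand 13 mm farther back than shut.
Start: joints at [-1.269, 0.628, 0.038, 1.517, -0.027, 0.996, -0.02], TCP at [233.694, 606.551, 245.313] pointing down, gripper open.
Joint ranges: [-3.06, 3.06], [-0.37, 2.12], [-1.25, 1.32], [0.18, 2.47], [-1.1, 4.24], [0.23, 1.98], [-2.94, 2.94]. Speed limits (rad/s): [2.57, 2.57, 3.14, 3.14, 3.14, 3.14, 3.14].

INTERFACE

Orientations are given as [roll, pitch, yaw] about the fixed x, y, z axes, in that order (R = Rz(yaw) Ry(pitch) Rx(roll)).
In Python, from cell import * gives the robot as it stands.
- The arm moves only by the tool move_arm, never from a script. Its argument "rows" is text: rows parted by semicolons, each of 7 numbers parted by spaces: the shift along the tool's x, y, z scaled (see below), then the turn, a rotation vector about the tool's x, y, z scaled (see below), then the closure, from -1 (fully open) to 1 (shut). A call has 1 to 12 rows; each row is the pose to reach, as a shift and turn from the pose commanded when the call began, along the tool's axes at that moment; what a row does not reach only later rows make up. The controller multiplies each number of a shift by 0.3 m and each number of a turn by pi/2 rad. A row lasts 1/12 s, in which the tool goes at most 41.7 mm and 7.16 degrees, less where a joint would pass 70% of its speed; a pose out of reach is approached as far as the arm can. A call with a number of a shift or a turn outside -1 to 1 is refused whole. A call with a gripper value outside its range is refused whole. The fingers move at their own pace and stop on an object; the grip force is fixed at half the most. Time passes only in rows, so rows that repeat a pose let the fingers close. It gives the time, the measured TCP pose, the force, the opening and the grip force at its end, in the units of the state.
- read_state(): the state, without advancing time (a new reading comes with each control period).
- get_image(name): name is "scene" or "top"; returns a dict with "img" (400x640x3 uint8, red, green, blue), "vfov" (degrees; the focal length in pixels is half the picture's height over the tangent of half this angle, whatever the lens; pixels are square), "cx", "cy" (the principal point, pixels), "extrinsics" (4x4, takes a point from camera to world coordinates). Camera axes: x right, y up, looking along -z (the intrinsics and any distortion apply to the point x, -y, -z); pixel columns grow to the right and rows downward; lengths in mm; the calibration is good to about 2 mm. A picture is of the moment at which its call begins. There is no depth.
- finish_job(): hands the job in; it is judged then, once.
The state is a dict: "clock": time; "qpos": joint angles; "qd": joint speeds; "tau": joint torques, N m; "eef_pos": TCP position; "tool_rot": TCP orientation; "force": force on the tool from outside, world axes, zero at the start; "torque": the same for the moment, N m; "width": finger opening in mm; "gripper_force": force on a finger pad.
Only numpy, scipy, OpenCV 4.12 (cv2) and the standard library are available. Lean on these libraries where they do the work, as an engineer would, in place of code of your own. Each camera call takes 0.05 s, during which the arm holds its last target. There are 200 camera calls.

TASK

Start a run on the white and teal bead mill: with the fingertips, and only lightly, press well in the blue key on its panel, then its steel start button, and then the black key on the orange bench timer, in that order; each stays down once pressed. Only touch, never grip: do not lift, tip or push the timer about, and leave the red key, the other two timers, the vials and the screwdriver alone.

Things in the scene. Friction and masses are not known exactly. Their poses are not given: they have to be found in the camera images.
- mill: Bench bead mill, fixed: white box 206 (own x) x 280 (own y) x 150 mm high. Origin: centre of its underside; own x to its back, y to its left seen from the robot, z up. Own y -140 to 25: shut teal dome lid, up to 190 mm. Own y 25 to 140: level deck at 150 mm with the keys: blue at own (25, 110), red at (25, 60), steel start button at (-55, 85) mm.
- blue_key (a joint): Blue round key on the mill's black panel, diameter 24 mm. Joint value: how far it is in, 0 (out, 14 mm proud of the surface round it) to 0.008 m (fully in); starts 0 to 1.5 mm in. Stays where it is pressed to: starts to move at about 3 N, 4 N at half travel, 5.2 N at the end; past that its cushioned top gives 5 mm more, up to 13 N, and springs back.
- blue_key_top (a point): Centre of the blue key's flat top; moves with the key (164 mm above the bench when out).
- red_key (a joint): Red round key beside the blue one, diameter 24 mm; to be left alone. Same kind and joint values as the blue key.
- red_key_top (a point): Centre of the red key's top, 164 mm above the bench.
- start_button (a joint): Round steel start button on the white deck, nearer the robot than the panel, diameter 30 mm. Joint value: how far it is in, 0 (out, 14 mm proud of the surface round it) to 0.008 m (fully in); starts 0 to 1.5 mm in. Stays where it is pressed to: starts to move at about 3 N, 4 N at half travel, 5.2 N at the end; past that its cushioned top gives 5 mm more, up to 13 N, and springs back.
- start_button_top (a point): Centre of the start button's flat top; moves with it (164 mm above the bench when out).
- orange_timer: Orange bench timer (to be started), loose on the bench: a flat square box 72 x 72 x 26 mm, about 0.2 kg. Origin: centre of its underside; z up. A black round key of diameter 32 mm stands on its top at own (-8, 0) mm, a grey display strip at own +x. The three timers differ only in body colour.
- orange_key (a joint): Black key on the orange timer. Joint value: how far it is in, 0 (out, 14 mm proud of the surface round it) to 0.008 m (fully in); starts 0 to 1.5 mm in. Stays where it is pressed to: starts to move at about 3 N, 4 N at half travel, 5.2 N at the end; past that its cushioned top gives 5 mm more, up to 13 N, and springs back.
- orange_key_top (a point): Centre of the flat top of the orange timer's key, 40 mm above the bench when out; moves with the key.
- green_timer: Green bench timer (to be left alone), loose on the bench: a flat square box 72 x 72 x 26 mm, about 0.2 kg. Origin: centre of its underside; z up. A black round key of diameter 32 mm stands on its top at own (-8, 0) mm, a grey display strip at own +x. The three timers differ only in body colour.
- green_key (a joint): Black key on the green timer. Same kind and joint values as on the orange timer; to be left alone.
- green_key_top (a point): Centre of the flat top of the green timer's key, 40 mm above the bench when out; moves with the key.
- white_timer: White bench timer (to be left alone), loose on the bench: a flat square box 72 x 72 x 26 mm, about 0.2 kg. Origin: centre of its underside; z up. A black round key of diameter 32 mm stands on its top at own (-8, 0) mm, a grey display strip at own +x. The three timers differ only in body colour.
- white_key (a joint): Black key on the white timer. Same kind and joint values as on the orange timer; to be left alone.
- white_key_top (a point): Centre of the flat top of the white timer's key, 40 mm above the bench when out; moves with the key.
- vial0: White-capped sample vial standing loose on the bench, diameter 29 mm, 58 mm tall. Origin: centre of its underside. To be left alone.
- vial1: White-capped sample vial standing loose on the bench, diameter 29 mm, 58 mm tall. Origin: centre of its underside. To be left alone.
- vial2: White-capped sample vial standing loose on the bench, diameter 29 mm, 58 mm tall. Origin: centre of its underside. To be left alone.
- screwdriver: Yellow-handled screwdriver, 180 mm, lying loose on the right of the bench; origin at its underside near the middle. To be left alone.
Not all that is in view belongs to the job. There is more than one size of the orange_timer; the one meant has the size given above.

How it is judged (in metres and radians):
On the way, in this order (a step that is already met when the one before it is completed fails the run):
1. the blue key is pressed in (value of joint blue_key above 0.0035 m), for 0.1 s.
2. then the steel start button is pressed in (value of joint start_button above 0.0035 m), for 0.1 s.
3. then the orange timer's key is pressed in (value of joint orange_key above 0.0035 m), for 0.1 s.
At the end, for the whole second after the job is handed in: The blue key, the start button and the orange timer's key are each at least 3.5 mm in (of 8), the red key and the keys of the green and white timers less than 2.8 mm in; the timers and vials stand flat on the bench at rest, and they and the screwdriver are within 30 mm of where they started (value of joint each of blue_key, start_button, orange_key above 0.0035 m and value of joint each of red_key, green_key, white_key below 0.0028 m and distance of each of orange_timer, green_timer, white_timer, vial0, vial1, vial2, screwdriver from where it was at the start of the episode below 0.03 m and angle between each of orange_timer, green_timer, white_timer, vial0, vial1, vial2's own z axis and vertical below 0.1 rad and height (world z) of each of orange_timer, green_timer, white_timer, vial0, vial1, vial2 below 0.006 m and linear speed of each of orange_timer, green_timer, white_timer below 0.02 m/s); the robot touches nothing.
It fails at once if the mill, a key or the orange timer is pressed harder than 20 N (contact force between any of the arm, the fingers and mill above 20 N or contact force between any of the arm, the fingers and orange_timer above 20 N).
It fails at once if a key that should be left alone is pressed (value of joint any of red_key, green_key, white_key above 0.0028 m).
It fails at once if a timer or vial is lifted more than 12 mm or tipped (height (world z) of any of orange_timer, green_timer, white_timer, vial0, vial1, vial2 above 0.012 m or angle between any of orange_timer, green_timer, white_timer, vial0, vial1, vial2's own z axis and vertical above 0.35 rad).
It fails at once if a timer, a vial or the screwdriver is moved more than 30 mm (distance of any of orange_timer, green_timer, white_timer, vial0, vial1, vial2, screwdriver from where it was at the start of the episode above 0.03 m).
It also fails if it takes over 50 s, if anything falls off the work surface, if the arm or the gripper's body presses on something with over 40 N, if the wrist force passes 120 N, or if a joint passes its speed limit or range.

## Working session

There is one attempt and no reset: what is moved stays moved. The work goes in short steps, Python scripts to look and compute and a tool call to move; the robot and the scene stay as the last step left them, time stands still between calls to the robot, and variables do not carry over. Pictures are saved under pics/ and viewed, at most 10 in all, crops included, and the job is handed in when it is done.

Besides the shell and the picture viewer there is one more tool, called after "Request:" as name(argument=value, ...) on one line, values as JSON. move_arm: Moves the arm, as the interface text tells. Its arguments: {"type":"object","properties":{"rows":{"type":"string"}},"required":["rows"]}

```bash
mkdir -p pics; ls
python3 - <<'E'
from cell import *
import cv2,numpy as np
for n in("scene","top"):
    d=get_image(n); cv2.imwrite(f"pics/{n}0.png",d["img"][:,:,::-1])
    print(n,{k:(v if k!="extrinsics" else np.round(v,3).tolist()) for k,v in d.items() if k!="img"})
print(read_state())
E
```

```text
pics
scene {'vfov': 52.094268684953924, 'cx': 319.160695712855, 'cy': 199.94533490201275, 'extrinsics': [[0.217, -0.652, 0.726, 1379.482], [0.976, 0.145, -0.16, -203.465], [-0.001, 0.744, 0.668, 873.322], [0.0, 0.0, 0.0, 1.0]]}
top {'vfov': 45.060138301426875, 'cx': 318.5311021783462, 'cy': 197.45291990440583, 'extrinsics': [[-0.08, 0.974, -0.212, 294.142], [-0.997, -0.08, 0.011, -6.449], [-0.006, 0.212, 0.977, 1367.527], [0.0, 0.0, 0.0, 1.0]]}
{'clock': 0.1, 'qpos': array([-1.26880922,  0.62924198,  0.03841507,  1.51822221, -0.02703038,
        0.9962867 , -0.01999596]), 'qd': array([-0.00041227, -0.0011657 , -0.00077342, -0.00336213,  0.00058941,
        0.00162334,  0.0006946 ]), 'tau': array([ 1.92116386e-03, -5.64529681e+01,  1.22992136e+00, -1.93970168e+01,
        1.12178485e-02,  5.40083609e-03, -1.81923178e-05]), 'eef_pos': array([233.4722446 , 606.07952832, 244.50265913]), 'tool_rot': array([-3.13995068e+00, -2.82575572e-05,  2.77381808e+00]), 'force': array([ 0.41096027,  0.04425758, -0.25987416]), 'torque': array([ 0.02283194,  0.04044043, -0.04174172]), 'gripper_force': 0.0, 'width': 85.82365994301101}
```

View pics/scene0.png

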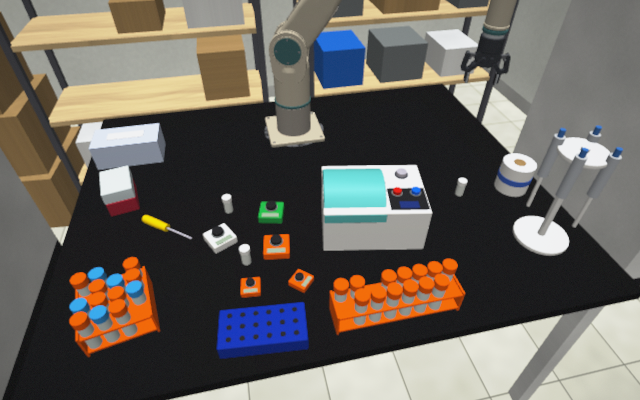

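View pics/top0.png

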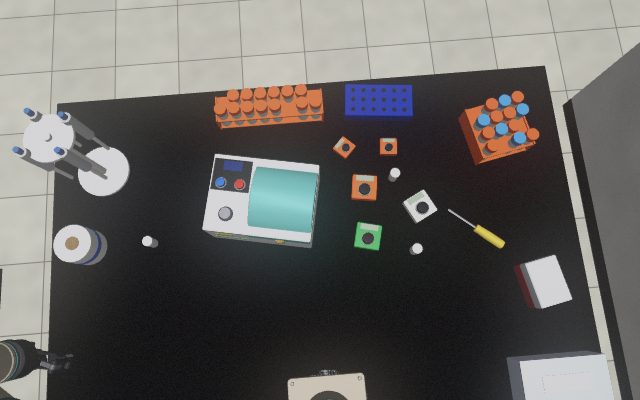

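```bash
cat > h.py <<'E'
from cell import *
import cv2,numpy as np
def ray(d,u,v):
    h,w=d["img"].shape[:2]; f=h/2/np.tan(np.radians(d["vfov"]/2)); E=np.array(d["extrinsics"])
    return E[:3,3],E[:3,:3]@np.array([(u-d["cx"])/f,-(v-d["cy"])/f,-1])
def onz(d,u,v,z):
    c,r=ray(d,u,v); return (c+r*(z-c[2])/r[2])[:2]
def two(a,b):
    (c1,r1),(c2,r2)=a,b; r1=r1/np.linalg.norm(r1); r2=r2/np.linalg.norm(r2)
    t=np.linalg.lstsq(np.c_[r1,-r2],c2-c1,rcond=None)[0]
    p,q=c1+t[0]*r1,c2+t[1]*r2; return (p+q)/2,np.linalg.norm(p-q)
def blob(m,box):
    x0,y0,x1,y1=box; k=np.zeros(m.shape,np.uint8); k[y0:y1,x0:x1]=m[y0:y1,x0:x1]
    n,l,s,c=cv2.connectedComponentsWithStats(k); i=1+np.argmax(s[1:,4]); return c[i],s[i]
E
python3 - <<'E'
from h import *
D={n:get_image(n) for n in("scene","top")}
B={"scene":dict(blue=(405,180,428,200),red=(388,182,405,200),start=(390,164,412,184),orange=(258,228,295,262)),
   "top":dict(blue=(212,174,230,191),red=(231,176,248,192),start=(212,202,238,226),orange=(346,170,384,205))}
P={}
for n,d in D.items():
    im=d["img"].astype(int); r,g,b=im[...,0],im[...,1],im[...,2]
    M=dict(blue=(b>130)&(r<b-60),red=(r>130)&(b<r-60),orange=(r>130)&(b<r-60))
    M["start"]=(im.max(2)<175)&(im.min(2)>60)&(im.max(2)-im.min(2)<40)
    for k,bx in B[n].items():
        c,s=blob(M[k].astype(np.uint8),bx); P[n,k]=c; print(n,k,c.round(1),s,onz(d,*c,26 if k=="orange" else 164).round(1))
    x0,y0,x1,y1=B[n]["orange"]
    c,s=blob((im.max(2)<75).astype(np.uint8),(x0+6,y0+3,x1-6,y1-8)); P[n,"key"]=c; print(n,"key",c,s,onz(d,*c,40).round(1))
for k in("blue","red","start","key"): print(k,two(ray(D["scene"],*P["scene",k]),ray(D["top"],*P["top",k])))
def up(d,bx,f): x0,y0,x1,y1=bx; return cv2.resize(d["img"][y0:y1,x0:x1,::-1],(390,290),interpolation=cv2.INTER_CUBIC)
t=[[up(D["top"],(200,162,252,202),0),up(D["top"],(340,170,392,210),0)],[up(D["scene"],(378,160,430,200),0),up(D["scene"],(250,226,302,266),0)]]
cv2.imwrite("pics/z.png",np.vstack([np.hstack(q) for q in t]))
E
```

```text
scene blue [415.5 190.4] [411 187  10   8  65] [627.5 225.5]
scene red [397.1 190.5] [393 187   9   8  55] [617.4 177.2]
scene start [400.5 175.2] [395 171  13   8  55] [557.7 209.6]
scene orange [276.1 247.2] [263 234  27  25 456] [ 622.6 -157.5]
scene key [275.45614035 235.83040936] [264 231  25  14 171] [ 593.3 -154.1]
top blue [219.6 181.2] [215 177  10   9  66] [618.9 230.8]
top red [238.9 183.3] [235 179   9   9  61] [609.2 181.4]
top start [225.9 214.1] [218 206  15  15  91] [531.4 217.9]
top orange [363.7 188.6] [351 174  26  26 368] [ 600.6 -152.2]
top key [364.11827957 188.72043011] [359 184  11  11  93] [ 596.9 -151.8]
blue (array([620.28169218, 230.92681182, 157.21414311]), np.float64(2.5183146183452347))
red (array([610.55411322, 181.58135703, 157.57206939]), np.float64(1.7494686414797502))
start (array([535.13074196, 221.27429804, 144.55654846]), np.float64(0.604472645515298))
key (array([ 596.12104748, -152.86562756,   42.67577816]), np.float64(2.8278532496516253))
```

View pics/z.png

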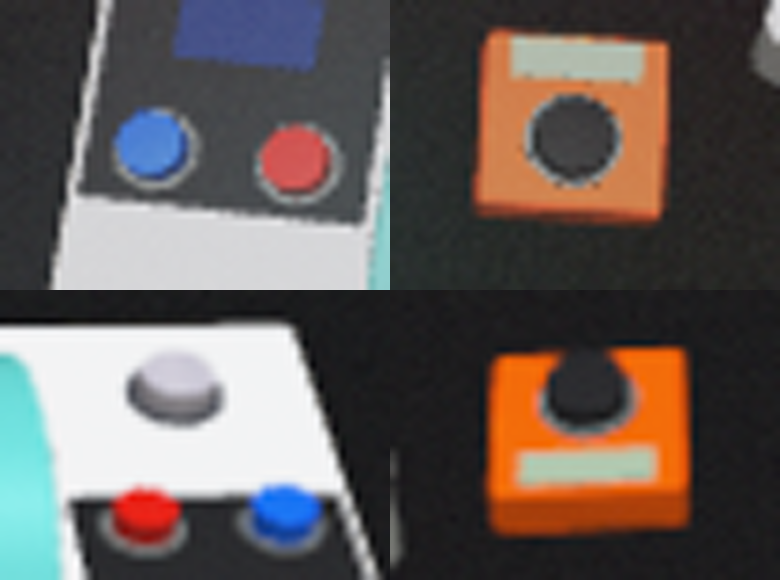

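The large orange timer is at top-view pixel (364,188); its black key is near (596,-152). The blue key is near (620,230), red near (610,181) and start near (534,220). The spacings match the drawing (50 mm and about 80 mm), with the mill yawed about -11°. I'll move over the blue key with the fingers shut.

Request:
move_arm(rows="-0.827 -0.354 0 0 0 0 1;-0.827 -0.354 0 0 0 0 1;-0.827 -0.354 0 0 0 0 1;-0.827 -0.354 0 0 0 0 1;-0.827 -0.354 0 0 0 0 1;-0.827 -0.354 0 0 0 0 1;-0.827 -0.354 0 0 0 0 1;-0.827 -0.354 0 0 0 0 1;-0.827 -0.354 0 0 0 0 1")

```text
clock: 0.95
eef_pos: [428.1, 416.9, 245.2]
tool_rot: [-3.141, -0.0, 2.77]
force: [-0.9, 1.6, -0.5]
width: -0.1
gripper_force: 0.0
```

Request:
move_arm(rows="-0.827 -0.354 0 0 0 0 1;-0.827 -0.354 0 0 0 0 1;-0.827 -0.354 0 0 0 0 1;-0.827 -0.354 0 0 0 0 1;-0.827 -0.354 0 0 0 0 1;-0.827 -0.354 0 0 0 0 1;-0.827 -0.354 0 0 0 0 1;-0.827 -0.354 0 0 0 0 1;-0.827 -0.354 0 0 0 0 1;-0.827 -0.354 0 0 0 0 1;-0.827 -0.354 0 0 0 0 1")

```text
clock: 1.87
eef_pos: [618.6, 233.2, 245.1]
tool_rot: [3.141, -0.002, 2.778]
force: [-0.1, -0.2, -0.5]
width: -0.0
gripper_force: 0.0
```

Request:
move_arm(rows="0 0 0.1 0 0 0 1;0 0 0.19 0 0 0 1;0 0 0.19 0 0 0 1;0 0 0.19 0 0 0 1;0 0 0.19 0 0 0 1")

```text
clock: 2.28
eef_pos: [620.6, 231.4, 189.7]
tool_rot: [3.14, 0.001, 2.775]
force: [-0.5, 0.2, -0.0]
width: -0.1
gripper_force: 0.0
```

Run:
```python
from h import *
s=read_state(); print(s["eef_pos"],s["force"])
a=get_image("top")["img"][150:230,180:280,::-1]; b=get_image("scene")["img"][140:220,365:465,::-1]
cv2.imwrite("pics/c.png",np.hstack([cv2.resize(i,(400,320),interpolation=cv2.INTER_CUBIC) for i in(a,b)]))
```

```text
[620.58622826 231.37477258 189.65978426] [-0.48710216  0.17512316 -0.01891783]
```

View pics/c.png

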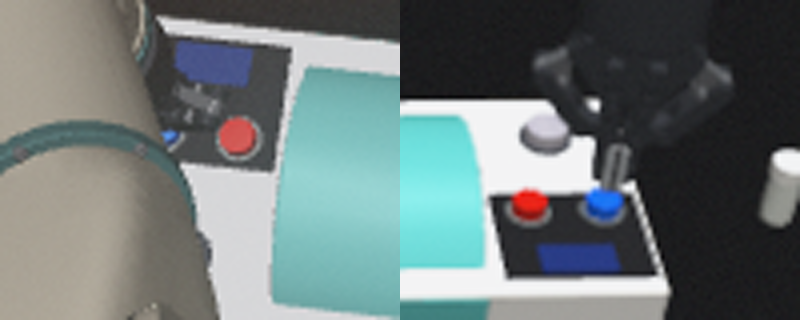

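Left view: the arm covers most of the mill, but the red key is clear. Right view: the fingertips at crop (613,190) are just above the blue key (604,200). I'll go down slowly with a small shift to -y.

Request:
move_arm(rows="-0.002 -0.006 0.02 0 0 0 1;-0.002 -0.006 0.03 0 0 0 1;-0.002 -0.006 0.03 0 0 0 1;-0.002 -0.006 0.03 0 0 0 1")

```text
clock: 2.72
eef_pos: [620.2, 227.8, 179.2]
tool_rot: [-3.141, -0.0, 2.773]
force: [-0.1, 0.3, 0.1]
width: 0.2
gripper_force: 0.0
```

Request:
move_arm(rows="0 0 0.005 0 0 0 1;0 0 0.01 0 0 0 1;0 0 0.01 0 0 0 1;0 0 0.01 0 0 0 1")

```text
clock: 3.05
eef_pos: [620.5, 228.1, 176.4]
tool_rot: [3.141, 0.0, 2.774]
force: [0.3, -0.6, 1.2]
width: -0.3
gripper_force: 0.5
```

Request:
move_arm(rows="0 0 0.005 0 0 0 1;0 0 0.01 0 0 0 1;0 0 0.01 0 0 0 1;0 0 0.01 0 0 0 1")

```text
clock: 3.38
eef_pos: [620.5, 228.1, 173.4]
tool_rot: [3.141, 0.0, 2.774]
force: [0.5, 0.2, 2.6]
width: 0.3
gripper_force: 1.2
```

Request:
move_arm(rows="0 0 0.005 0 0 0 1;0 0 0.01 0 0 0 1;0 0 0.01 0 0 0 1;0 0 0.01 0 0 0 1")

```text
clock: 3.72
eef_pos: [620.5, 228.1, 170.2]
tool_rot: [3.141, 0.0, 2.774]
force: [1.8, -0.0, 3.7]
width: 0.2
gripper_force: 1.5
```

Request:
move_arm(rows="0 0 0.005 0 0 0 1;0 0 0.008 0 0 0 1;0 0 0.008 0 0 0 1;0 0 0.008 0 0 0 1")

```text
clock: 4.05
eef_pos: [620.5, 228.1, 168.7]
tool_rot: [3.141, 0.001, 2.774]
force: [-0.7, -1.0, 7.9]
width: -0.1
gripper_force: 3.9
```

Force 7.9 N at tip height 155 mm means the blue key is fully in. I'll lift off and go to the start button.

Request:
move_arm(rows="0 0 -0.08 0 0 0 1;0 0 -0.1 0 0 0 1;0.128 -0.063 -0.1 0 0 0 1;0.257 -0.126 -0.1 0 0 0 1;0.257 -0.126 -0.1 0 0 0 1;0.257 -0.126 -0.1 0 0 0 1;0.257 -0.126 -0.09 0 0 0 1")

```text
clock: 4.63
eef_pos: [535.2, 220.9, 195.3]
tool_rot: [3.14, 0.001, 2.774]
force: [0.6, 0.8, 0.3]
width: 0.1
gripper_force: 0.0
```

Run:
```python
from h import *
s=read_state(); print(s["eef_pos"],s["force"])
d=get_image("scene"); b=d["img"][140:220,365:465,::-1]
cv2.imwrite("pics/d.png",cv2.resize(b,(600,480),interpolation=cv2.INTER_CUBIC))
```

```text
[535.15548845 220.88996154 195.2626675 ] [0.55066842 0.75891348 0.29503989]
```

View pics/d.png

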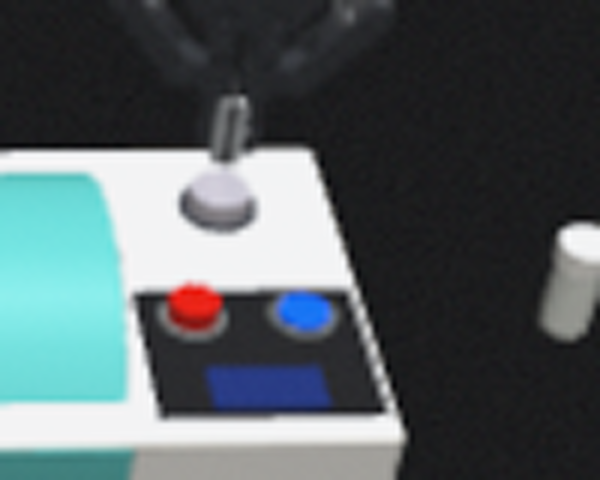

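The blue key (302,312) is visibly lower than the red (195,307), and the tips (228,155) are above the start button (220,188). Next I'll press it.

Request:
move_arm(rows="0 0 0.03 0 0 0 1;0 0 0.055 0 0 0 1;0 0 0.058 0 0 0 1;0 0 0.062 0 0 0 1;0 0 0.066 0 0 0 1;0 0 0.07 0 0 0 1;0 0 0.07 0 0 0 1")

```text
clock: 5.27
eef_pos: [535.0, 220.3, 174.0]
tool_rot: [3.141, 0.0, 2.774]
force: [0.4, -0.3, 0.9]
width: -0.1
gripper_force: 0.5
```

Request:
move_arm(rows="0 0 0.005 0 0 0 1;0 0 0.01 0 0 0 1;0 0 0.01 0 0 0 1;0 0 0.01 0 0 0 1")

```text
clock: 5.6
eef_pos: [535.0, 220.4, 171.0]
tool_rot: [3.141, 0.001, 2.774]
force: [1.3, -1.7, 3.4]
width: 0.1
gripper_force: 1.4
```

Request:
move_arm(rows="0 0 0.004 0 0 0 1;0 0 0.007 0 0 0 1;0 0 0.007 0 0 0 1;0 0 0.007 0 0 0 1")

```text
clock: 5.93
eef_pos: [535.0, 220.4, 169.2]
tool_rot: [3.141, 0.001, 2.774]
force: [0.6, -0.7, 6.8]
width: -0.4
gripper_force: 3.4
```

6.8 N, so the start button is fully in. I'll lift over the dome and go to the orange timer.

Request:
move_arm(rows="0 0 -0.12 0 0 0 1;0 0 -0.24 0 0 0 1;0 0 -0.24 0 0 0 1;-0.06 -0.11 -0.24 0 0 0 1;-0.13 -0.22 -0.24 0 0 0 1;-0.19 -0.325 -0.24 0 0 0 1;-0.255 -0.435 -0.24 0 0 0 1;-0.319 -0.542 -0.24 0 0 0 1;-0.319 -0.542 -0.24 0 0 0 1")

```text
clock: 6.68
eef_pos: [566.0, 24.1, 240.3]
tool_rot: [-3.136, 0.002, 2.762]
force: [-0.3, -1.5, -0.1]
width: -0.1
gripper_force: 0.0
```

Request:
move_arm(rows="-0.06 -0.11 0 0 0 0 1;-0.13 -0.22 0 0 0 0 1;-0.19 -0.325 0 0 0 0 1;-0.255 -0.435 0 0 0 0 1;-0.318 -0.542 0 0 0 0 1;-0.318 -0.542 0.1 0 0 0 1;-0.318 -0.542 0.2 0 0 0 1;-0.318 -0.542 0.3 0 0 0 1;-0.318 -0.542 0.4 0 0 0 1;-0.318 -0.542 0.5 0 0 0 1;-0.318 -0.542 0.54 0 0 0 1;-0.318 -0.542 0.54 0 0 0 1")

```text
clock: 7.68
eef_pos: [593.4, -150.4, 75.3]
tool_rot: [-3.141, -0.007, 2.774]
force: [0.7, 0.9, 0.3]
width: 0.1
gripper_force: 0.0
```

Run:
```python
from h import *
s=read_state(); print(s["eef_pos"],s["force"])
a=get_image("top")["img"][150:250,320:445,::-1]; b=get_image("scene")["img"][180:280,200:325,::-1]
cv2.imwrite("pics/e.png",np.hstack([cv2.resize(i,(400,320),interpolation=cv2.INTER_CUBIC) for i in(a,b)]))
```

```text
[ 593.44892396 -150.38189515   75.2559867 ] [0.7338094  0.93754062 0.30520065]
```

View pics/e.png

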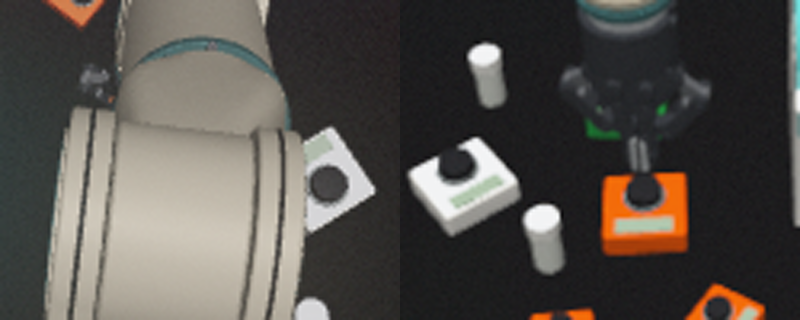

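The timers and vials are undisturbed, and the tips at right-view (638,165) are just above the orange timer's key (643,185). I'll press it slowly.

Request:
move_arm(rows="0 0 0.01 0 0 0 1;0 0 0.025 0 0 0 1;0 0 0.04 0 0 0 1;0 0 0.04 0 0 0 1;0 0 0.04 0 0 0 1")

```text
clock: 8.2
eef_pos: [596.1, -151.6, 67.0]
tool_rot: [3.142, 0.0, 2.774]
force: [0.3, -0.0, -0.6]
width: -0.3
gripper_force: 0.0
```

Request:
move_arm(rows="0 0 0.015 0 0 0 1;0 0 0.03 0 0 0 1;0 0 0.037 0 0 0 1;0 0 0.04 0 0 0 1;0 0 0.04 0 0 0 1;0 0 0.04 0 0 0 1")

```text
clock: 8.7
eef_pos: [596.1, -151.6, 54.7]
tool_rot: [-3.142, -0.0, 2.774]
force: [-0.5, -0.4, -0.2]
width: 0.0
gripper_force: 0.0
```

Request:
move_arm(rows="0 0 0.004 0 0 0 1;0 0 0.008 0 0 0 1;0 0 0.012 0 0 0 1;0 0 0.015 0 0 0 1;0 0 0.015 0 0 0 1")

```text
clock: 9.12
eef_pos: [596.3, -151.7, 50.5]
tool_rot: [3.141, 0.001, 2.774]
force: [-0.1, 0.1, 1.9]
width: -0.1
gripper_force: 1.2
```

Request:
move_arm(rows="0 0 0.004 0 0 0 1;0 0 0.008 0 0 0 1;0 0 0.01 0 0 0 1;0 0 0.01 0 0 0 1")

```text
clock: 9.45
eef_pos: [596.3, -151.7, 47.3]
tool_rot: [3.142, 0.0, 2.774]
force: [-0.1, 0.2, 3.9]
width: -0.0
gripper_force: 1.6
```

Request:
move_arm(rows="0 0 0.004 0 0 0 1;0 0 0.006 0 0 0 1;0 0 0.006 0 0 0 1;0 0 0.006 0 0 0 1")

```text
clock: 9.78
eef_pos: [596.3, -151.7, 45.7]
tool_rot: [3.142, 0.0, 2.774]
force: [-0.5, 0.9, 6.3]
width: -0.1
gripper_force: 3.1
```

Request:
move_arm(rows="0 0 -0.03 0 0 0 1;0 0 -0.1 0 0 0 1;0 0 -0.2 0 0 0 1;0 0 -0.3 0 0 0 1;0 0 -0.4 0 0 0 1;0 0 -0.5 0 0 0 1;0 0 -0.6 0 0 0 1;0 0 -0.6 0 0 0 1;0 0 -0.6 0 0 0 1;0 0 -0.6 0 0 0 1")

```text
clock: 10.62
eef_pos: [595.3, -151.4, 224.9]
tool_rot: [-3.141, -0.002, 2.774]
force: [-0.1, 0.3, -0.7]
width: 0.1
gripper_force: 0.0
```

Run:
```python
from h import *
s=read_state(); print(s["eef_pos"],s["force"])
b=get_image("scene")["img"][150:300,190:440,::-1]
cv2.imwrite("pics/f.png",cv2.resize(b,(800,480),interpolation=cv2.INTER_CUBIC))
```

```text
[ 595.28164502 -151.42721944  224.92080765] [-0.12959422  0.31130827 -0.71790328]
```

View pics/f.png

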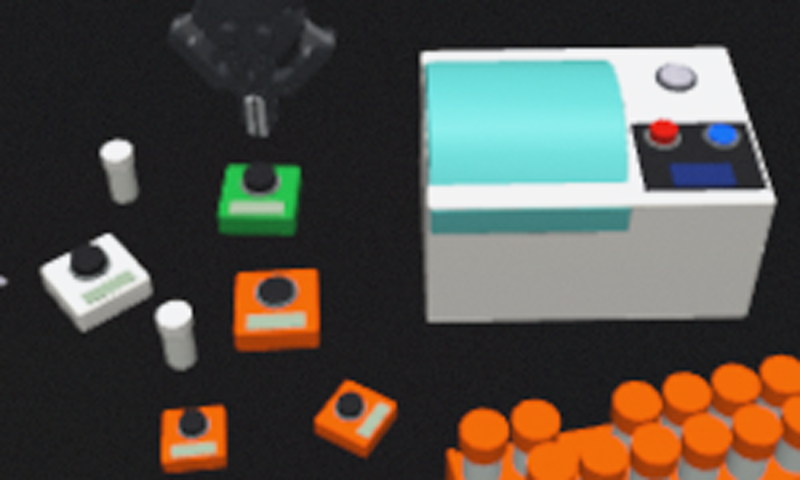

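The blue key (722,135), start button (677,76) and orange key (277,291) are all down. Red and green are still proud, and nothing has moved.

```bash
python3 -c "
from cell import *
print(finish_job())"
```

```text
the job is handed in; nothing more can be done
None
```

I pressed the blue key, the start button and the orange timer's key fully in, in that order, at 8 N or less by the readings. The last picture shows nothing else moved or pressed; the job is handed in, and no verdict came back.

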